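# Refit the knob of a bench regulating transformer and turn it down to zero

### The arm

A 6-joint arm with a two-finger parallel gripper is mounted at the origin on the work surface. World frame = base frame: x ahead of the robot, y to its left, z up, the work surface at z = 0. Lengths are in m, angles in degrees, forces in N, time in s.
With the tool pointing down it reaches from about 0.375 to 0.9 m from the base axis. Payload 3.1 kg.
Tool frame: the origin (TCP) lies on the centre line of the jaws, within the pads' length; the fingertips stand 8 mm ahead of it and the grasp point (between the pads) lies 11 mm behind it; y points along the fingers, x is the direction in which the jaws open and shut, and the axes are right-handed (so a half turn about y gives the same grasp; the last joint's range is limited). The gripper opens to 87 mm and grips with 3 to 60 N. Pads are 19 mm wide; open, the fingers measure 117 mm over their backs; the gripper's body (75 mm by 190 mm) begins 51 mm behind the grasp point.
Start: joints at [-82.133, 30.224, 82.088, -0, 67.689, -10.227], TCP at [0.194, -0.594, 0.231] pointing down, gripper open.
Joint ranges: [-176.69, 176.69], [-43.24, 126.21], [12.49, 139.97], [-82, 262], [0, 151.66], [-163.58, 163.58]. Speed limits (degrees/s): [159.86, 159.86, 180, 180, 180, 180].

### API

Orientations are given as a 3x3 rotation matrix whose columns are the frame's x, y, z axes.
In Python, from rig import read_state, imaging, job, spotter gives the robot as it stands.
- The arm moves only by the tool apply_moves, never from a script. Its argument "steps" is a list of rows, each an object of numbers: "x", "y", "z": the shift along the world's x, y, z in mm; "spin": the turn about the world's z in rad. In form: [{"x": .., "y": .., "z": .., "spin": ..}, ...]. A call has 1 to 12 rows; each row shifts and turns the pose as measured when the row begins; what a row does not reach is not made up. A row lasts 1/10 s, in which the tool goes at most 50 mm and 8.59 degrees, less where a joint would pass 70% of its speed; a pose out of reach is approached as far as the arm can. A call is refused whole if a number of a shift passes 50 or a number of a turn 0.15, either way. A call with a gripper value outside its range is refused whole. "grip" is the finger opening in mm, from 0 to 87, set as the call begins (left out, the last holds). The fingers move at their own pace and stop on an object; the grip force is fixed at half the most. Time passes only in rows, so rows that do not move let the fingers close. It gives the time, the measured TCP pose, the force and the opening at its end, in the units of the state.
- read_state(): the state, without advancing time (a new reading comes with each control period).
- imaging.capture(name): name is "scene" or "top" or "wrist"; returns the picture (384x512x3 uint8, red, green, blue); there is no depth.
- imaging.camera_params(name): a dict with "fov_y" (degrees; the focal length in pixels is half the picture's height over the tangent of half this angle, whatever the lens; pixels are square), "cx", "cy" (the principal point, pixels), "R" (3x3) and "t" (3): a world point X has camera coordinates R X + t. Camera axes: x right, y down, z forward; pixel columns grow to the right and rows downward; lengths in m; the calibration is good to about 2 mm. A picture is of the moment at which its call begins: read the wrist's pose just before it. camera_params takes no time and is no camera call; for the wrist camera it gives the pose at the moment of the call.
- job.hand_in(): hands the job in, once; it reports no verdict.
Trained networks look in the newest picture that a camera, given by its name, has taken for a name from the list of things; names that differ only in an ending like _2 or _b are one class to them, and where a whole thing is asked for, a point or a joint stands for the part that bears it (a point fixed in the world has none). Each returns a list of dicts, best first, with "score" (0 to 1); they miss things now and then, are a little off and sometimes report something else, mostly with a low value. They report only what shows in the picture. A call takes as long as a camera call. They do not tell look-alikes from the thing itself.
- spotter.cut_out(name, camera): "mask" (384x512 bool, what is visible of it) and "rect" ([left, top, width, height] in pixels, round what is visible of it).
The state is a dict: "time_s": time; "joint_positions": joint angles; "qvel": joint speeds; "tau": joint torques, N m; "position": TCP position; "tcp_rot": TCP orientation; "force": force on the tool from outside, world axes, zero at the start; "moment": the same for the moment, N m; "opening": opening from 0.0 (shut) to 1.0 (fully open).
Only numpy, scipy, OpenCV 4.12 (cv2) and the standard library are available. Lean on these libraries where they do the work, as an engineer would, in place of code of your own. Each camera call takes 0.05 s, during which the arm holds its last target.

### The job

The control knob has come off the regulating transformer on the repair bench. Push it back onto the keyed spindle, pressing lightly and turning it slowly until the keyway finds the key and the knob drops fully home; never ram the sprung spindle down to its bottom stop. Then turn the seated knob anticlockwise until its pointer is at the long zero mark, let go, and leave the other things on the bench where they are.

Things in the scene. Friction and masses are not known exactly. Their poses are not given: they have to be found in the camera images.
- knob: Loose round black knob standing bore-down on the bench, 42 mm diameter, 36 mm high, about 60 g. Origin: centre of its underside; z up. Its x axis is the direction of the white line on top, of the pointer nose at its foot and of the keyway below. Blind bore 13.6 mm across, 27 mm deep; keyway 6.6 mm wide, out to 12 mm from the axis, over the whole depth.
- knob_pointer (a point): End of the knob's pointer nose (6 mm wide, 5 mm high, at the foot of the rim), 27 mm from the knob's axis, 2.5 mm above its underside; axes as the knob's. Above the nose the knob's side is plain and round, to be gripped at any yaw.
- unit: Regulating transformer, a fixed grey case 140 x 140 mm, flat aluminium panel on top 65 mm above the bench. Origin: centre of its underside; z up. The vertical steel spindle stands in the middle of the panel. Its shaft turns stiffly (0.15 N m; light pressing does not drag it round), anticlockwise from above as far as a stop at the zero mark.
- spindle_seat (a point): Middle of the top of the spindle's round collar (26 mm diameter, 8 mm above the panel, 73 mm above the bench), spindle unpressed: the knob's origin lies here when fully home. Axes as the unit's.
- shaft_top (a point): End of the round shaft, 22 mm above the collar, 12 mm diameter, last 5 mm tapering to 6 mm. From collar to 11 mm above it a key 5 mm wide sticks out on one side to 10.5 mm from the axis, at first within 35 degrees of the unit's x axis; its angle is not measured. A knob at the wrong angle stops on the key, 11 mm above home; with the keyway over the key (5 degrees of play each way) it drops.
- zero_mark (a point): Inner end of the long black zero mark on the panel, 27 mm from the spindle axis, 80 degrees anticlockwise (seen from above) of the unit's x axis. The pointer's end stands over this point when the control is at zero.
- spindle (a joint): How far the spindle (collar, shaft and key together) is pressed down against its spring, m: 0 at rest, 0.008 on its bottom stop. The spring starts to yield at 3 N and takes 2 N more per mm: 9 N at 3 mm, 19 N at the bottom. Pressed further than 7 mm (17 N) counts as ramming it.
- tape: Roll of masking tape lying flat, 96 mm diameter, 24 mm high. Origin at the centre of its underside. Leave it alone.
- mug: Steel mug, 76 mm diameter, 90 mm high. Origin at the centre of its underside. Leave it alone.
- driver: Green-handled screwdriver lying flat, 190 mm long. Leave it alone.
- board: Green circuit board lying flat, 70 x 100 mm, 10 mm high with its chips. Leave it alone.
There are look-alikes about, which are no part of the job. There is more than one size of the knob; the job needs the smallest.

How it is judged (in metres and radians):
On the way:
1. the knob is fully home on the keyed spindle (horizontal distance between knob and spindle_seat below 0.003 m and z of knob in the frame of spindle_seat below 0.002 m and angle between knob's own z axis and vertical below 0.12 rad), for 0.2 s.
At the end, for the whole second after the job is handed in: The knob is fully home and at rest: its underside within 2 mm of the collar's unpressed height, its axis within 3 mm of the spindle's and upright within 0.08 rad, the pointer's end within 6 mm (about 13 degrees) of the zero mark's inner end, seen from above (horizontal distance between knob and spindle_seat below 0.003 m and z of knob in the frame of spindle_seat between -0.002 and 0.002 m and angle between knob's own z axis and vertical below 0.08 rad and horizontal distance between knob_pointer and zero_mark below 0.006 m and linear speed of knob below 0.02 m/s); the robot touches nothing.
It fails at once if the spindle is rammed down further than 7 mm (17 N) (value of joint spindle above 0.007 m).
It fails at once if a bystander is moved by more than 20 mm (distance of any of tape, mug, driver, board from where it was at the start of the episode above 0.02 m).
It also fails if it takes over 64 s, if anything falls off the work surface, if the arm or the gripper's body presses on something with over 40 N, if the wrist force passes 120 N, or if a joint passes its speed limit or range.

## Working session

There is one attempt and no reset: what is moved stays moved. The work goes in short steps, Python scripts to look and compute and a tool call to move; the robot and the scene stay as the last step left them, time stands still between calls to the robot, and variables do not carry over. Pictures are saved under pics/ and viewed, and the job is handed in when it is done.

Besides the shell and the picture viewer there is one more tool, called after ">>>" by a JSON object that holds its "method" and its "body", one argument or row to a line. apply_moves: Moves the arm, as the interface text tells. Its arguments: {"type":"object","properties":{"steps":{"type":"array"},"grip":{"type":"number"}},"required":["steps"]}

```bash
ls; mkdir -p pics
python3 - <<'E'
from rig import read_state, imaging
import cv2,numpy as np
s=read_state(); print(s)
for n in ["scene","top"]:
    im=imaging.capture(n); cv2.imwrite(f"pics/{n}0.png",cv2.resize(im[:,:,::-1],(800,600),interpolation=cv2.INTER_CUBIC)); cv2.imwrite(f"pics/{n}0_raw.png",im[:,:,::-1])
    print(imaging.camera_params(n))
E
```

```text
pics
{'time_s': 0.0, 'joint_positions': array([-8.21339869e+01,  3.02765954e+01,  8.21560028e+01, -1.85663723e-03,
        6.76872991e+01, -1.02270097e+01]), 'qvel': array([ 0.04765168,  0.05527046,  0.04475429,  0.02540305, -0.01938263,
        0.09357785]), 'tau': array([ 6.41297584e-05, -4.40043461e+01, -1.76589292e+01,  6.33578910e-02,
        5.82526345e-02, -1.65966076e-04]), 'position': array([ 0.19402509, -0.59338148,  0.22959915]), 'tcp_rot': array([[ 3.10572077e-01, -3.16082954e-04,  9.50549780e-01],
       [-9.50547591e-01,  2.06880735e-03,  3.10572049e-01],
       [-2.06467090e-03, -9.99997810e-01,  3.42061904e-04]]), 'force': array([ 0.39922573, -0.06089383, -0.31226944]), 'moment': array([-0.03650589, -0.02268405, -0.00049111]), 'opening': 0.9984529716106997}
{'fov_y': 45.190483058923554, 'cx': 258.3102806989549, 'cy': 188.56447519420823, 'R': array([[ 0.0820907 ,  0.9965594 ,  0.01142258],
       [ 0.65492395, -0.04530257, -0.75433567],
       [-0.75122283,  0.06940486, -0.65638954]]), 't': array([-0.09574808, -0.30052883,  1.66434544])}
{'fov_y': 44.5007885060553, 'cx': 245.26778958577378, 'cy': 193.6670691304453, 'R': array([[-0.0123435 , -0.9998908 ,  0.00812624],
       [-0.99064864,  0.01112425, -0.13598353],
       [ 0.13587828, -0.00972876, -0.99067777]]), 't': array([0.03682575, 0.5804298 , 1.29870737])}
```

View pics/scene0.png

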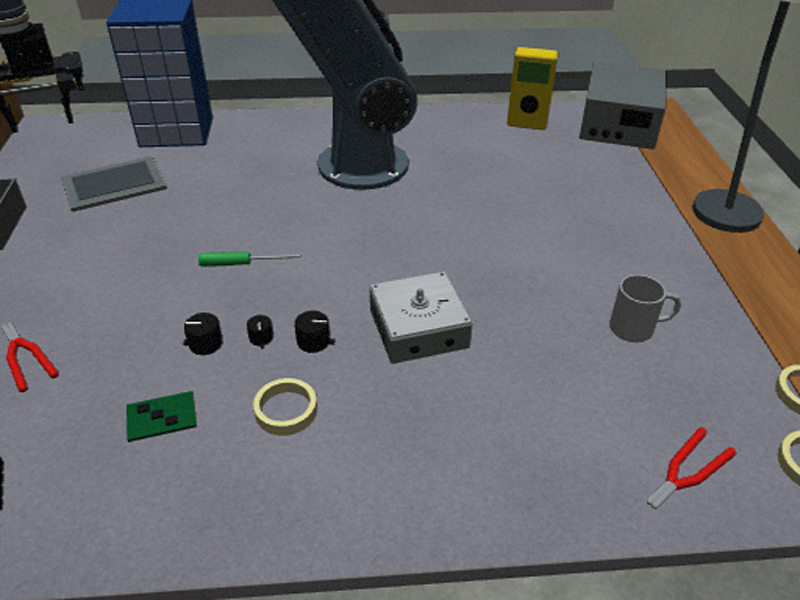

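View pics/top0.png

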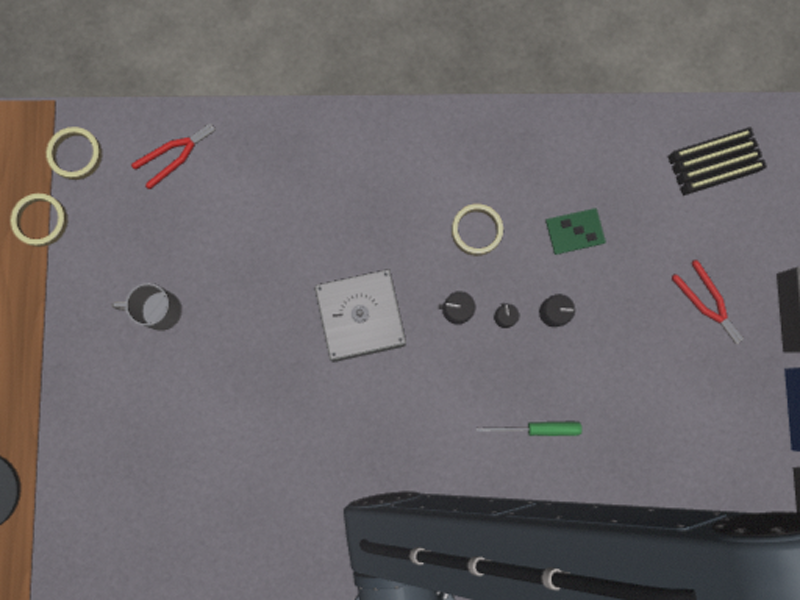

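```bash
cat > h.py <<'E'
import numpy as np, cv2
from rig import read_state, imaging, job, spotter
def K(p): 
    f=192/np.tan(np.radians(p['fov_y'])/2); return f
def ray(p,uv,z):
    f=K(p); d=np.array([(uv[0]-p['cx'])/f,(uv[1]-p['cy'])/f,1.]); R=np.array(p['R']);c=-R.T@p['t']; w=R.T@d
    return c+w*(z-c[2])/w[2]
def proj(p,X):
    q=np.array(p['R'])@X+p['t']; f=K(p); return np.array([p['cx']+f*q[0]/q[2],p['cy']+f*q[1]/q[2]])
def crop(im,x0,y0,w,h,k,name,pts=()):
    c=cv2.resize(im[y0:y0+h,x0:x0+w,::-1],None,fx=k,fy=k,interpolation=cv2.INTER_CUBIC)
    for u in pts: cv2.drawMarker(c,(int((u[0]-x0+.5)*k),int((u[1]-y0+.5)*k)),(0,0,255),cv2.MARKER_CROSS,8,1)
    cv2.imwrite(name,c)
def st():
    s=read_state(); R=s['tcp_rot']; print(round(s['time_s'],2),'pos',np.round(s['position']*1000,1),'x-yaw',round(np.degrees(np.arctan2(R[1,0],R[0,0])),2),'F',np.round(s['force'],1),'M',np.round(s['moment'],2),'open',round(s['opening']*87,1),'j6',round(s['joint_positions'][5],1)); return s
E
python3 - <<'E'
from h import *
im=cv2.imread('pics/top0_raw.png')[:,:,::-1]
crop(im,190,160,200,90,4,'pics/top0c.png')
p=imaging.camera_params('top')
for r in spotter.cut_out('knob','top'):
    x,y,w,h=r['rect']; m=r['mask']; v,u=np.nonzero(m)
    print(round(r['score'],2),r['rect'],(u.mean().round(1),v.mean().round(1)), 'top pos', ray(p,(u.mean(),v.mean()),.03).round(4), 'area dia mm', 2*np.sqrt(m.sum()/np.pi)/K(p)*1.25*1000)
E
```

```text
0.79 [281.5, 185.7, 22.8, 22.4] (np.float64(293.4), np.float64(196.4)) top pos [ 0.5728 -0.1082  0.03  ] area dia mm 53.426516457907134
0.59 [342.9, 187.2, 22.3, 23.5] (np.float64(356.1), np.float64(198.4)) top pos [ 0.5649 -0.2885  0.03  ] area dia mm 58.74149538325113
0.54 [316.0, 192.8, 15.0, 16.8] (np.float64(323.5), np.float64(202.0)) top pos [ 0.5554 -0.1941  0.03  ] area dia mm 44.06893413667314
```

View pics/top0c.png

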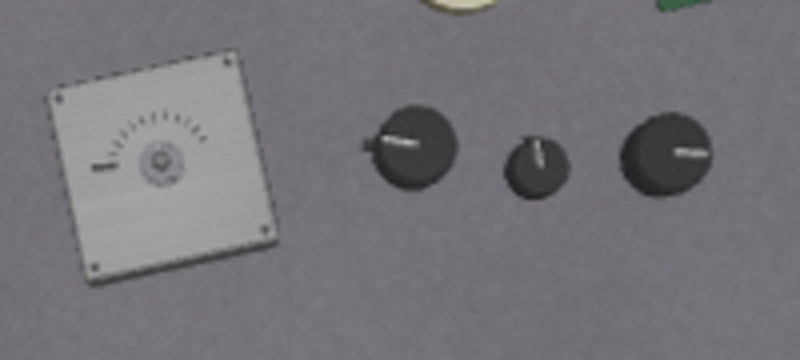

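Look-alikes in the raw top picture are the large knob at (293,196), about 53 mm, the small knob at (323,202), about 44 mm, and the large knob at (356,198), about 58 mm. The job wants the small one in the middle, and the crop confirms it is the smallest, with its line pointing roughly +x.

>>> {"method": "apply_moves", "body": {
  "steps": [
    {"x":33,"y":36,"z":0,"spin":0.114},
    {"x":33,"y":36,"z":0,"spin":0.114},
    {"x":33,"y":36,"z":0,"spin":0.114},
    {"x":33,"y":36,"z":0,"spin":0.114},
    {"x":33,"y":36,"z":0,"spin":0.114},
    {"x":33,"y":36,"z":0,"spin":0.114},
    {"x":33,"y":36,"z":0,"spin":0.114},
    {"x":33,"y":36,"z":0,"spin":0.114},
    {"x":33,"y":36,"z":0,"spin":0.114},
    {"x":33,"y":36,"z":0,"spin":0.114},
    {"x":30,"y":40,"z":0,"spin":0.114}
  ],
  "grip": 87
}}

```text
time_s: 1.25
position: [0.5555, -0.1881, 0.2271]
tcp_rot: [[0.999, 0.0, -0.036], [0.036, -0.001, 0.999], [0.0, -1.0, -0.001]]
force: [0.0, 0.2, 0.4]
opening: 0.996
```

Run:
```python
from h import *
s=st()
p=imaging.camera_params('wrist'); im=imaging.capture('wrist'); cv2.imwrite('pics/w1.png',im[:,:,::-1]); print(p)
print(s['tcp_rot'].round(3))
for r in spotter.cut_out('knob','wrist'):
    m=r['mask']; v,u=np.nonzero(m); print(round(r['score'],2),r['rect'],u.mean(),v.mean(), ray(p,(u.mean(),v.mean()),.036).round(4))
```

```text
1.25 pos [ 555.5 -188.1  227.1] x-yaw 2.07 F [0.  0.2 0.4] M [-0.09 -0.09  0.01] open 86.7 j6 -31.6
{'fov_y': 58.30394475804208, 'cx': 253.38600917093936, 'cy': 183.63809078679347, 'R': array([[ 9.99397492e-01,  3.47079626e-02,  9.90414153e-05],
       [ 3.34642248e-02, -9.64333964e-01,  2.62564567e-01],
       [ 9.20859017e-03, -2.62403056e-01, -9.64914420e-01]]), 't': array([-0.54882721, -0.23113248,  0.33279824])}
[[ 0.999  0.    -0.036]
 [ 0.036 -0.001  0.999]
 [ 0.    -1.    -0.001]]
0.94 [242.8, 43.5, 66.7, 69.6] 274.3687804878049 79.3089430894309 [ 0.573  -0.1059  0.036 ]
0.83 [235.1, 218.8, 49.4, 31.3] 258.2720527617477 234.25721352019787 [ 0.5637 -0.2673  0.036 ]
0.73 [234.0, 145.8, 44.5, 41.7] 254.62228260869566 166.84103260869566 [ 0.5571 -0.1926  0.036 ]
```

View pics/w1.png

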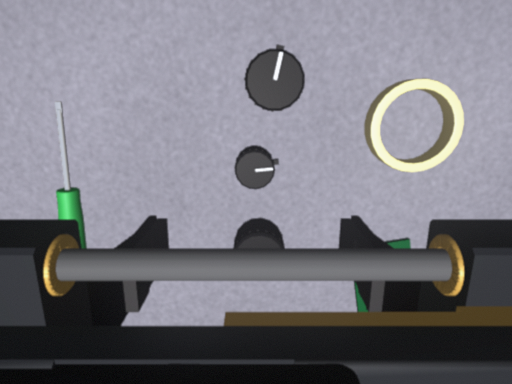

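Run:
```python
from h import *
im=cv2.imread('pics/w1.png')[:,:,::-1]
p=imaging.camera_params('wrist')
# white line
g=im.sum(2).astype(float); sub=g[140:200,225:290]
v,u=np.nonzero(sub>560); k=(abs(v+140-170)<8)&(u+225<276); print(list(zip(u[k]+225,v[k]+140))[:60])
# predicted top-circle for guess
def circ(x,y,z,r): return [proj(p,np.array([x+r*np.cos(a),y+r*np.sin(a),z])) for a in np.linspace(0,2*np.pi,40)]
pts=circ(.5565,-.1945,.036,.021)+circ(.5565,-.1945,.0,.021)
crop(im,215,125,80,70,10,'pics/w1c.png',pts)
for a in [(257,170.5),(273.5,169)]: print(ray(p,a,.036))
```

```text
[(np.int64(262), np.int64(168)), (np.int64(263), np.int64(168)), (np.int64(264), np.int64(168)), (np.int64(265), np.int64(168)), (np.int64(266), np.int64(168)), (np.int64(267), np.int64(168)), (np.int64(268), np.int64(168)), (np.int64(269), np.int64(168)), (np.int64(270), np.int64(168)), (np.int64(271), np.int64(168)), (np.int64(272), np.int64(168)), (np.int64(255), np.int64(169)), (np.int64(256), np.int64(169)), (np.int64(257), np.int64(169)), (np.int64(258), np.int64(169)), (np.int64(259), np.int64(169)), (np.int64(260), np.int64(169)), (np.int64(261), np.int64(169)), (np.int64(262), np.int64(169)), (np.int64(263), np.int64(169)), (np.int64(264), np.int64(169)), (np.int64(265), np.int64(169)), (np.int64(266), np.int64(169)), (np.int64(267), np.int64(169)), (np.int64(268), np.int64(169)), (np.int64(269), np.int64(169)), (np.int64(270), np.int64(169)), (np.int64(271), np.int64(169)), (np.int64(272), np.int64(169)), (np.int64(255), np.int64(170)), (np.int64(256), np.int64(170)), (np.int64(257), np.int64(170)), (np.int64(258), np.int64(170)), (np.int64(259), np.int64(170)), (np.int64(260), np.int64(170)), (np.int64(261), np.int64(170)), (np.int64(262), np.int64(170)), (np.int64(263), np.int64(170)), (np.int64(264), np.int64(170)), (np.int64(265), np.int64(170)), (np.int64(266), np.int64(170)), (np.int64(267), np.int64(170)), (np.int64(268), np.int64(170)), (np.int64(269), np.int64(170)), (np.int64(270), np.int64(170)), (np.int64(256), np.int64(171)), (np.int64(257), np.int64(171)), (np.int64(258), np.int64(171))]
[ 0.56130696 -0.19195375  0.036     ]
[ 0.57820849 -0.18972461  0.036     ]
```

View pics/w1c.png

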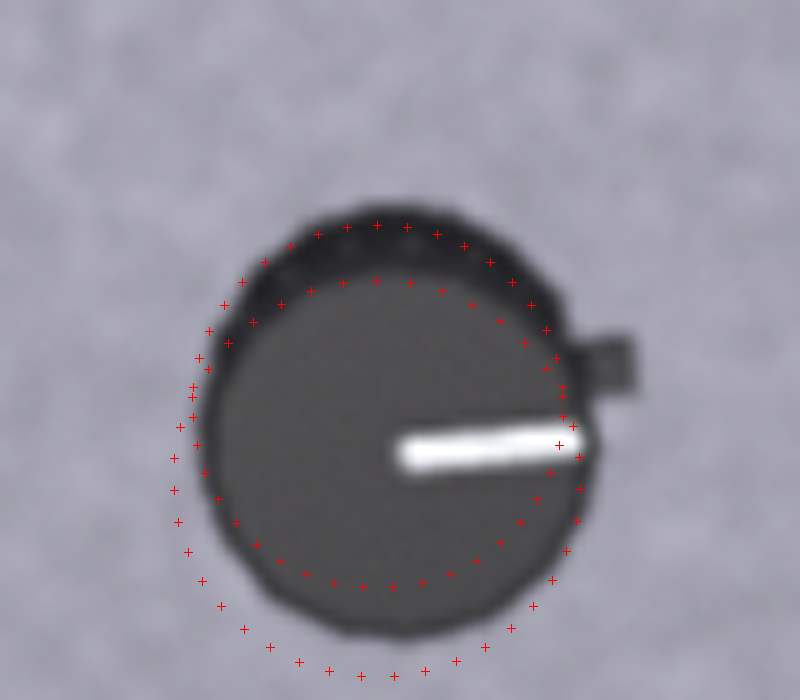

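Run:
```python
from h import *
p=imaging.camera_params('wrist')
c=ray(p,(254.4,169.5),.036); n=ray(p,(278,161.0),.004); print(c,n)
d=n-c; print(np.degrees(np.arctan2(d[1],d[0])),np.hypot(d[0],d[1]))
im=cv2.imread('pics/top0_raw.png')[:,:,::-1]; p=imaging.camera_params('top')
def circ(x,y,z,r): return [proj(p,np.array([x+r*np.cos(a),y+r*np.sin(a),z])) for a in np.linspace(0,2*np.pi,30)]
crop(im,303,180,40,40,15,'pics/t0c.png',circ(c[0],c[1],.036,.021))
```

```text
[ 0.55858913 -0.19100157  0.036     ] [ 0.58496759 -0.18749492  0.004     ]
7.572268836341525 0.026610520002708686
```

View pics/t0c.png

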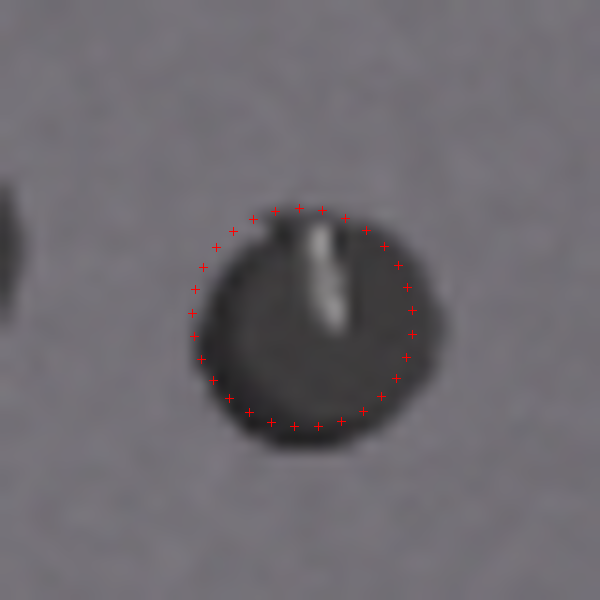

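>>> {"method": "apply_moves", "body": {
  "steps": [
    {"x":2,"y":-5,"z":-10,"spin":0.14},
    {"x":0,"y":0,"z":-10,"spin":0.14},
    {"x":0,"y":0,"z":-10,"spin":0.14},
    {"x":0,"y":0,"z":-10,"spin":0.14},
    {"x":0,"y":0,"z":-10,"spin":0.14},
    {"x":0,"y":0,"z":-10,"spin":0.14},
    {"x":0,"y":0,"z":-10,"spin":0.14},
    {"x":0,"y":0,"z":-10,"spin":0.14},
    {"x":0,"y":0,"z":-10,"spin":0.14},
    {"x":0,"y":0,"z":-10,"spin":0.14},
    {"x":0,"y":0,"z":-10,"spin":0.14},
    {"x":0,"y":0,"z":0,"spin":0}
  ],
  "grip": 60
}}

```text
time_s: 2.55
position: [0.5527, -0.1939, 0.1102]
tcp_rot: [[-0.063, -0.008, -0.998], [0.998, 0.001, -0.063], [0.002, -1.0, 0.008]]
force: [-0.2, -0.8, 0.4]
opening: 0.687
```

Run:
```python
from h import *
s=st()
p=imaging.camera_params('wrist'); im=imaging.capture('wrist'); cv2.imwrite('pics/w2_raw.png',im[:,:,::-1])
import pickle; pickle.dump(p,open('p2.pkl','wb'))
def circ(x,y,z,r): return [proj(p,np.array([x+r*np.cos(a),y+r*np.sin(a),z])) for a in np.linspace(0,2*np.pi,40)]
crop(im,0,0,512,384,1.5,'pics/w2.png',circ(.558,-.193,.036,.021))
```

```text
2.55 pos [ 552.7 -193.9  110.2] x-yaw 93.61 F [-0.2 -0.8  0.4] M [ 0.2  -0.15 -0.03] open 59.8 j6 -123.6
```

View pics/w2.png

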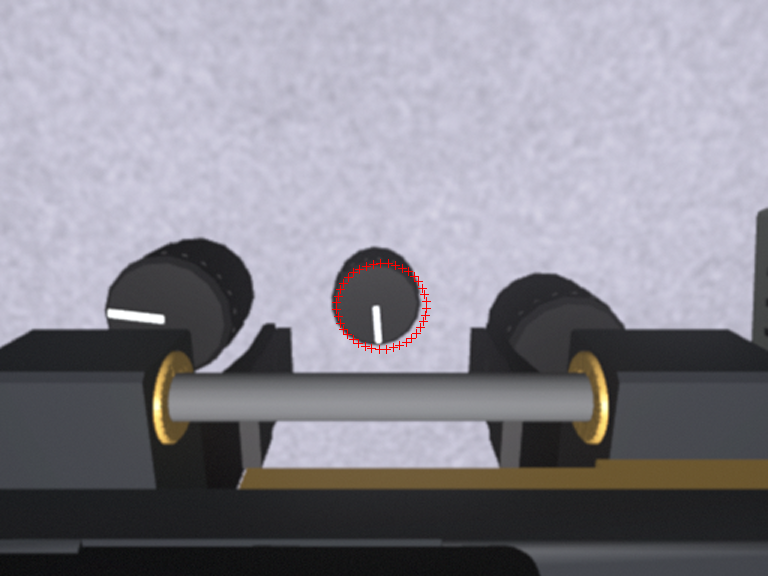

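>>> {"method": "apply_moves", "body": {
  "steps": [
    {"x":5,"y":-1.6,"z":0,"spin":-0.06},
    {"x":0,"y":0,"z":-25,"spin":0},
    {"x":0,"y":0,"z":-25,"spin":0},
    {"x":0,"y":0,"z":-15,"spin":0},
    {"x":0,"y":0,"z":0,"spin":0}
  ]
}}

```text
time_s: 3.1
position: [0.5599, -0.1994, 0.0479]
tcp_rot: [[0.022, -0.0, -1.0], [1.0, -0.003, 0.022], [-0.003, -1.0, 0.0]]
force: [-0.4, 0.6, 0.5]
opening: 0.694
```

Run:
```python
from h import *
st()
```

```text
3.1 pos [ 559.9 -199.4   47.9] x-yaw 88.77 F [-0.4  0.6  0.5] M [ 0.12 -0.09  0.  ] open 60.3 j6 -118.8
```

>>> {"method": "apply_moves", "body": {
  "steps": [
    {"x":-2.4,"y":3.9,"z":0,"spin":0.02},
    {"x":0,"y":0,"z":-10,"spin":0},
    {"x":0,"y":0,"z":-10,"spin":0},
    {"x":0,"y":0,"z":-8,"spin":0},
    {"x":0,"y":0,"z":0,"spin":0}
  ]
}}

```text
time_s: 3.6
position: [0.5591, -0.1967, 0.0213]
tcp_rot: [[0.004, 0.005, -1.0], [1.0, -0.007, 0.004], [-0.007, -1.0, -0.005]]
force: [-0.4, -0.2, 0.4]
opening: 0.688
```

Run:
```python
from h import *
st()
```

```text
3.6 pos [ 559.1 -196.7   21.3] x-yaw 89.75 F [-0.4 -0.2  0.4] M [ 0.1  -0.13 -0.06] open 59.9 j6 -119.6
```

>>> {"method": "apply_moves", "body": {
  "steps": [
    {"x":-1.5,"y":1,"z":-3,"spin":0},
    {"x":0,"y":0,"z":0,"spin":0},
    {"x":0,"y":0,"z":0,"spin":0}
  ]
}}

```text
time_s: 3.9
position: [0.5576, -0.1957, 0.0179]
tcp_rot: [[0.005, 0.005, -1.0], [1.0, -0.007, 0.004], [-0.007, -1.0, -0.005]]
force: [-0.2, -0.1, -0.2]
opening: 0.693
```

>>> {"method": "apply_moves", "body": {
  "steps": [
    {"x":0,"y":0,"z":0,"spin":0},
    {"x":0,"y":0,"z":0,"spin":0},
    {"x":0,"y":0,"z":0,"spin":0},
    {"x":0,"y":0,"z":0,"spin":0}
  ],
  "grip": 38
}}

```text
time_s: 4.3
position: [0.5581, -0.1959, 0.0186]
tcp_rot: [[0.005, 0.006, -1.0], [1.0, -0.007, 0.005], [-0.007, -1.0, -0.006]]
force: [-0.1, 0.1, -0.1]
opening: 0.478
```

Run:
```python
from h import *
st()
```

```text
4.3 pos [ 558.1 -195.9   18.6] x-yaw 89.74 F [-0.1  0.1 -0.1] M [ 0.09 -0.12 -0.03] open 41.6 j6 -119.6
```

>>> {"method": "apply_moves", "body": {
  "steps": [
    {"x":0,"y":0,"z":0,"spin":0},
    {"x":0,"y":0,"z":0,"spin":0},
    {"x":0,"y":0,"z":0,"spin":0},
    {"x":0,"y":0,"z":0,"spin":-0.1},
    {"x":0,"y":0,"z":0,"spin":-0.14},
    {"x":0,"y":0,"z":0,"spin":-0.14},
    {"x":0,"y":0,"z":0,"spin":-0.14},
    {"x":0,"y":0,"z":0,"spin":-0.14},
    {"x":0,"y":0,"z":0,"spin":-0.1}
  ],
  "grip": 64
}}

```text
time_s: 5.2
position: [0.5583, -0.1961, 0.0189]
tcp_rot: [[0.714, -0.001, -0.7], [0.7, -0.01, 0.714], [-0.007, -1.0, -0.007]]
force: [-0.1, 0.6, -0.3]
opening: 0.736
```

>>> {"method": "apply_moves", "body": {
  "steps": [
    {"x":0,"y":0,"z":0,"spin":-0.14},
    {"x":0,"y":0,"z":0,"spin":-0.14},
    {"x":0,"y":0,"z":0,"spin":-0.14},
    {"x":0,"y":0,"z":0,"spin":-0.14},
    {"x":0,"y":0,"z":0,"spin":-0.12},
    {"x":0,"y":0,"z":0,"spin":-0.07},
    {"x":0,"y":0,"z":0,"spin":0},
    {"x":0,"y":0,"z":0,"spin":0}
  ]
}}

```text
time_s: 6.0
position: [0.5584, -0.1961, 0.019]
tcp_rot: [[1.0, -0.007, 0.006], [-0.006, -0.007, 1.0], [-0.007, -1.0, -0.007]]
force: [0.1, -0.3, -0.7]
opening: 0.735
```

Run:
```python
from h import *
st()
```

```text
6.0 pos [ 558.4 -196.1   19. ] x-yaw -0.32 F [ 0.1 -0.3 -0.7] M [ 0.01 -0.09  0.02] open 64.0 j6 -28.9
```

>>> {"method": "apply_moves", "body": {
  "steps": [
    {"x":0,"y":0,"z":0,"spin":0},
    {"x":0,"y":0,"z":0,"spin":0},
    {"x":0,"y":0,"z":0,"spin":0},
    {"x":0,"y":0,"z":0,"spin":0},
    {"x":0,"y":0,"z":0,"spin":0}
  ],
  "grip": 36
}}

```text
time_s: 6.5
position: [0.5582, -0.1961, 0.019]
tcp_rot: [[1.0, -0.008, 0.003], [-0.003, -0.007, 1.0], [-0.008, -1.0, -0.007]]
force: [0.2, 0.4, 0.1]
opening: 0.474
```

Run:
```python
from h import *
st()
```

```text
6.5 pos [ 558.2 -196.1   19. ] x-yaw -0.15 F [0.2 0.4 0.1] M [-0.06 -0.14 -0.01] open 41.2 j6 -29.1
```

>>> {"method": "apply_moves", "body": {
  "steps": [
    {"x":0,"y":0,"z":15,"spin":0},
    {"x":0,"y":0,"z":25,"spin":0},
    {"x":0,"y":0,"z":25,"spin":0},
    {"x":0,"y":0,"z":25,"spin":0},
    {"x":0,"y":0,"z":25,"spin":0},
    {"x":0,"y":0,"z":20,"spin":0},
    {"x":0,"y":0,"z":0,"spin":0},
    {"x":0,"y":0,"z":0,"spin":0}
  ]
}}

```text
time_s: 7.3
position: [0.5569, -0.1952, 0.1641]
tcp_rot: [[1.0, -0.006, 0.002], [-0.002, -0.007, 1.0], [-0.006, -1.0, -0.007]]
force: [0.3, 0.7, -1.3]
opening: 0.477
```

Run:
```python
from h import *
s=st()
import pickle
p=imaging.camera_params('wrist'); im=imaging.capture('wrist'); cv2.imwrite('pics/w3_raw.png',im[:,:,::-1]); pickle.dump(p,open('p3.pkl','wb'))
crop(im,0,0,512,384,1.5,'pics/w3.png')
im=imaging.capture('top'); cv2.imwrite('pics/t3_raw.png',im[:,:,::-1]); crop(im,190,160,200,90,4,'pics/t3.png')
im=imaging.capture('scene'); cv2.imwrite('pics/s3_raw.png',im[:,:,::-1]); crop(im,100,130,220,130,3.6,'pics/s3.png')
```

```text
7.3 pos [ 556.9 -195.2  164.1] x-yaw -0.12 F [ 0.3  0.7 -1.3] M [-0.04 -0.02  0.03] open 41.5 j6 -29.4
```

View pics/w3.png

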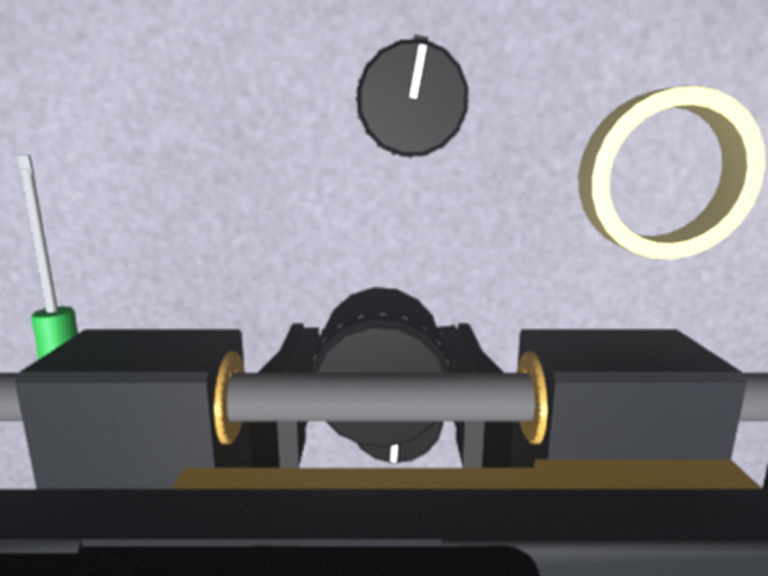

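View pics/s3.png

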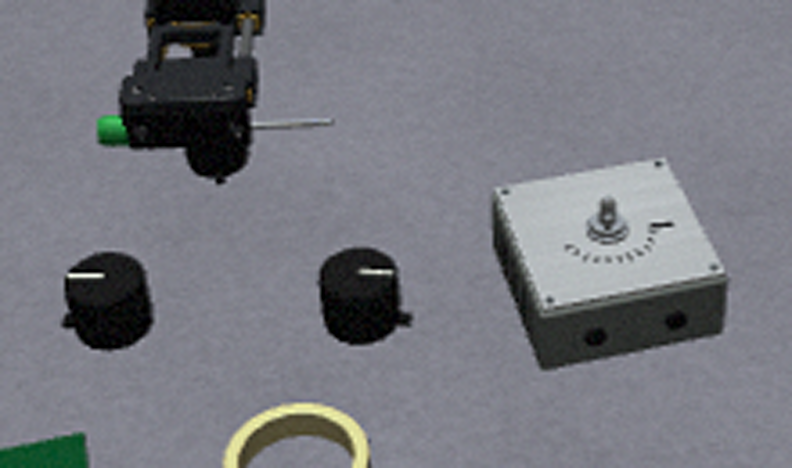

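View pics/t3.png

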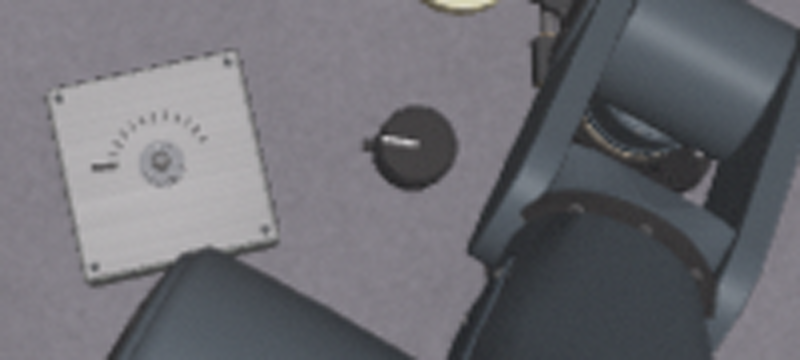

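Run:
```python
from h import *
p=imaging.camera_params('top')
print(ray(p,(190+162/4-.5,160+161/4-.5),.085))
ps=imaging.camera_params('scene')
print('scene collar/shaft', ray(ps,(100+607/3.6-.5,130+201/3.6-.5),.095), ray(ps,(100+607/3.6-.5,130+229/3.6-.5),.073))
im=cv2.imread('pics/t3_raw.png')[:,:,::-1]; crop(im,200,170,60,60,10,'pics/t3c.png')
im=cv2.imread('pics/s3_raw.png')[:,:,::-1]; crop(im,235,170,75,60,10,'pics/s3c.png')
```

```text
[0.55818261 0.07259031 0.085     ]
scene collar/shaft [0.56073876 0.07407874 0.095     ] [0.56608467 0.07411281 0.073     ]
```

View pics/t3c.png

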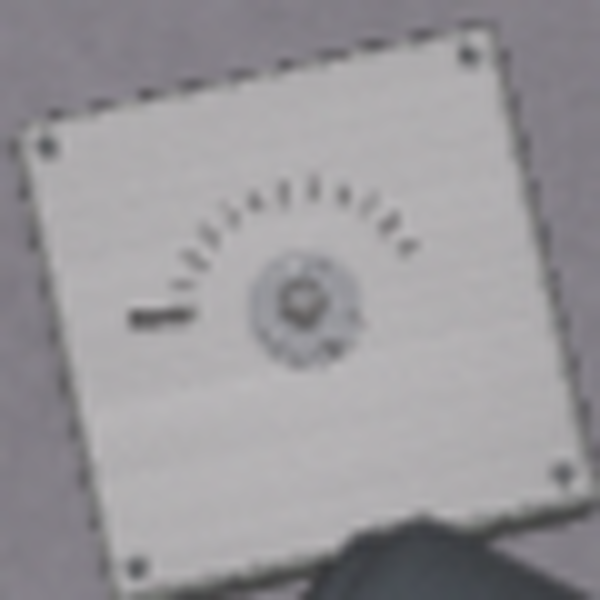

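View pics/s3c.png

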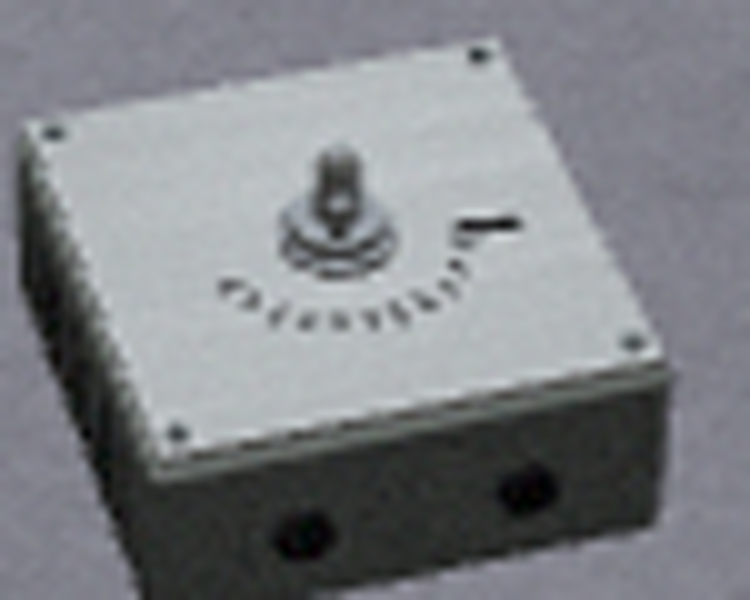

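>>> {"method": "apply_moves", "body": {
  "steps": [
    {"x":0,"y":30,"z":3,"spin":0},
    {"x":0,"y":40,"z":3,"spin":0},
    {"x":0,"y":40,"z":0,"spin":0},
    {"x":0,"y":40,"z":0,"spin":0},
    {"x":0,"y":25,"z":0,"spin":0},
    {"x":0,"y":0,"z":0,"spin":0},
    {"x":0,"y":0,"z":0,"spin":0}
  ]
}}

```text
time_s: 8.15
position: [0.5514, -0.015, 0.1596]
tcp_rot: [[1.0, -0.024, 0.006], [-0.006, -0.002, 1.0], [-0.024, -1.0, -0.002]]
force: [0.9, -0.9, -0.1]
opening: 0.474
```

Run:
```python
from h import *
s=st()
import pickle
p=imaging.camera_params('wrist'); im=imaging.capture('wrist'); cv2.imwrite('pics/w4_raw.png',im[:,:,::-1]); pickle.dump(p,open('p4.pkl','wb'))
crop(im,0,0,512,384,1.5,'pics/w4.png')
```

```text
8.15 pos [551.4 -15.  159.6] x-yaw -0.32 F [ 0.9 -0.9 -0.1] M [ 0.02 -0.13 -0.05] open 41.3 j6 -12.3
```

View pics/w4.png

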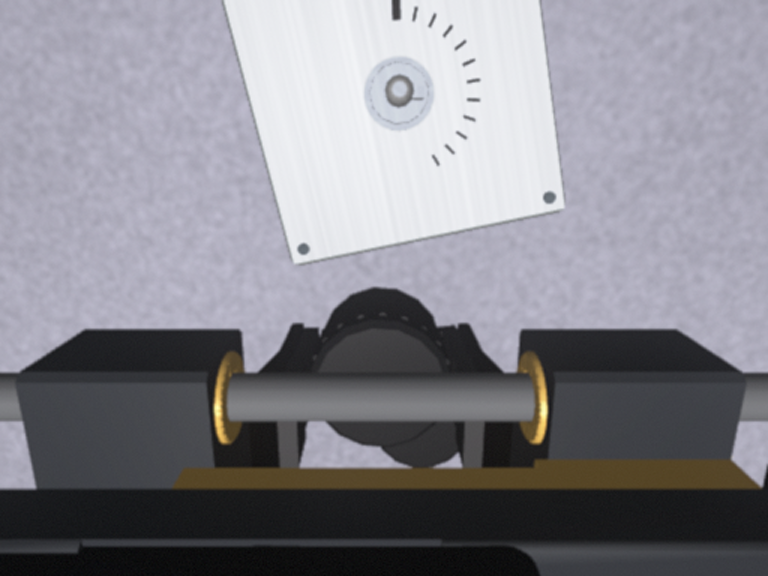

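Run:
```python
from h import *
im=cv2.imread('pics/w4_raw.png')[:,:,::-1]; crop(im,225,25,80,70,10,'pics/w4c.png')
```

```text
(no output)
```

View pics/w4c.png

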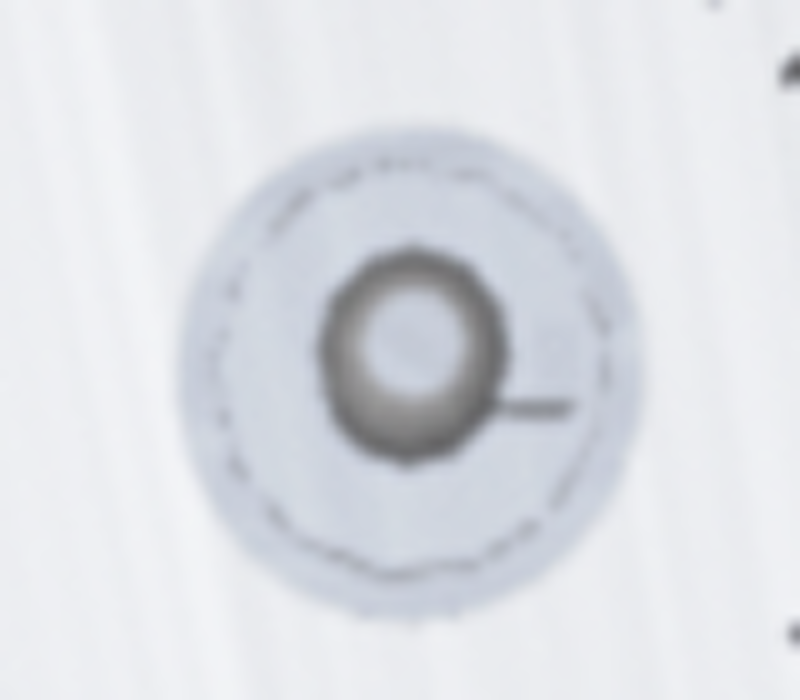

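Run:
```python
from h import *
import pickle
p=pickle.load(open('p4.pkl','rb'))
print('cam',-np.array(p['R']).T@p['t'])
im=cv2.imread('pics/w4_raw.png')[:,:,::-1]
# shaft end centre (flat tip 6mm) at z .095 ; crop px (413,343)
tip=ray(p,(225+41.3-.5,25+34.3-.5),.095); base=ray(p,(225+41.0-.5,25+37.0-.5),.073)
print('tip',tip,'collar outer centre',base, 'left/right', ray(p,(225+18-.5,25+37-.5),.073),ray(p,(225+64.5-.5,25+37-.5),.073))
k1=ray(p,(225+49.7-.5,25+40.0-.5),.084);k2=ray(p,(225+57.4-.5,25+40.1-.5),.084); print('key edge',k1,k2,np.degrees(np.arctan2(*(k2-k1)[[1,0]])))
z=[]
for (u,v) in [(396/1.5,19/1.5),(396/1.5,1)]: z.append(ray(p,(u,v),.065)); print('zero',z[-1])
def circ(x,y,z,r): return [proj(p,np.array([x+r*np.cos(a),y+r*np.sin(a),z])) for a in np.linspace(0,2*np.pi,40)]
x,y=tip[:2]
pts=circ(x,y,.073,.013)+circ(x,y,.095,.003)+circ(x,y,.09,.006)
for a in (0,):
    a=np.radians(a); c,s=np.cos(a),np.sin(a)
    for r in np.linspace(.006,.0105,4):
        for w in(-.0025,.0025):
            pts.append(proj(p,np.array([x+r*c-w*s,y+r*s+w*c,.084])))
crop(im,225,25,80,70,10,'pics/w4d.png',pts)
```

```text
cam [0.55582663 0.05683694 0.3142568 ]
tip [0.55810029 0.074616   0.095     ] collar outer centre [0.55813411 0.07471575 0.073     ] left/right [0.54289302 0.07485027 0.073     ] [0.57365851 0.07457874 0.073     ]
key edge [0.56353554 0.07205779 0.084     ] [0.56840124 0.07195586 0.084     ] -1.2001449868061875
zero [0.55715163 0.10580873 0.065     ]
zero [0.55714396 0.11278778 0.065     ]
```

View pics/w4d.png

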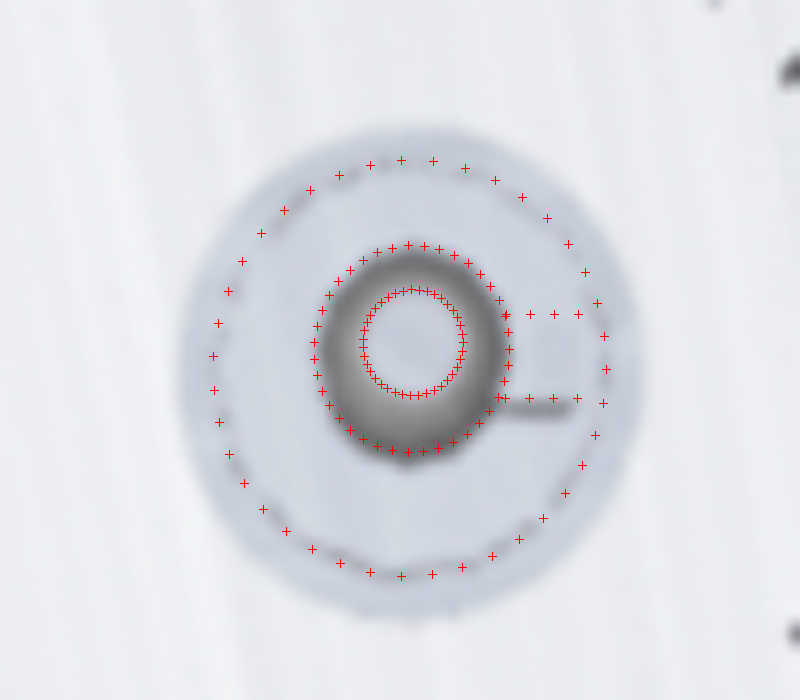

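```bash
python3 - <<'E'
from h import *
import pickle
for n,T in (('3',(.5569,-.1952,.1641)),('4',(.5514,-.015,.1596))):
    p=pickle.load(open(f'p{n}.pkl','rb'))
    im=cv2.imread(f'pics/w{n}_raw.png')[:,:,::-1]
    def circ(x,y,z,r): return [proj(p,np.array([x+r*np.cos(a),y+r*np.sin(a),z])) for a in np.linspace(0,2*np.pi,60)]
    pts=circ(T[0],T[1],T[2]+.017,.021)+circ(T[0],T[1],T[2]-.019,.021)
    crop(im,195,180,120,140,4.2,f'pics/w{n}k.png',pts)
a=cv2.imread('pics/w3k.png');b=cv2.imread('pics/w4k.png'); cv2.imwrite('pics/k34.png',cv2.hconcat([a,b])[:, :])
print(a.shape)
E
python3 -c "
import cv2
a=cv2.imread('pics/k34.png'); cv2.imwrite('pics/k34.png',cv2.resize(a,(800,467)))"
```

```text
(588, 504, 3)
```

View pics/k34.png

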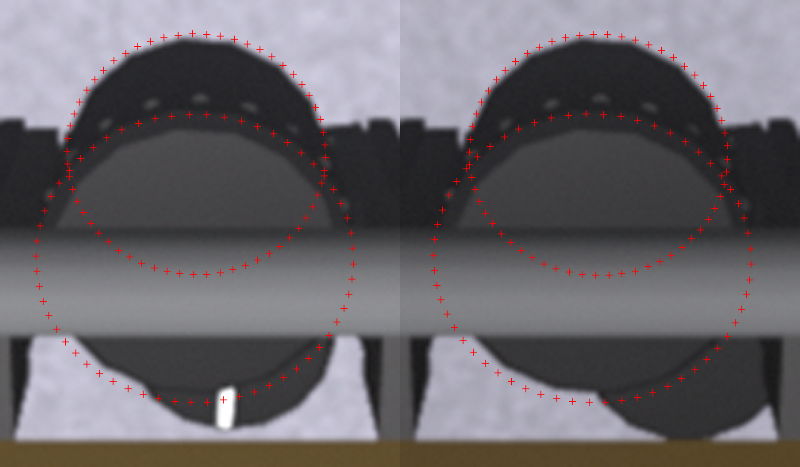

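>>> {"method": "apply_moves", "body": {
  "steps": [
    {"x":3,"y":8,"z":0,"spin":0},
    {"x":3,"y":9,"z":0,"spin":0},
    {"x":0,"y":5,"z":0,"spin":0},
    {"x":0,"y":0,"z":0,"spin":0},
    {"x":0,"y":0,"z":0,"spin":0},
    {"x":0,"y":0,"z":0,"spin":0}
  ]
}}

```text
time_s: 8.8
position: [0.5586, 0.0046, 0.1587]
tcp_rot: [[1.0, -0.025, 0.012], [-0.012, -0.002, 1.0], [-0.025, -1.0, -0.002]]
force: [-0.2, 1.0, 0.0]
opening: 0.472
```

Run:
```python
from h import *
s=st(); print(s['tcp_rot'].round(4),s['qvel'].round(2))
import pickle
p=imaging.camera_params('wrist'); im=imaging.capture('wrist'); cv2.imwrite('pics/w5_raw.png',im[:,:,::-1]); pickle.dump(p,open('p5.pkl','wb'))
x,y=.5581,.0746
def circ(x,y,z,r): return [proj(p,np.array([x+r*np.cos(a),y+r*np.sin(a),z])) for a in np.linspace(0,2*np.pi,40)]
pts=circ(x,y,.073,.013)+circ(x,y,.095,.003)+circ(x,y,.09,.006)
c=proj(p,np.array([x,y,.08])).astype(int); print(c)
crop(im,c[0]-40,c[1]-35,80,70,10,'pics/w5d.png',pts)
```

```text
8.8 pos [558.6   4.6 158.7] x-yaw -0.69 F [-0.2  1.   0. ] M [-0.   -0.14  0.03] open 41.1 j6 -9.8
[[ 0.9996 -0.0246  0.0119]
 [-0.012  -0.0021  0.9999]
 [-0.0246 -0.9997 -0.0024]] [-0.31 -0.03 -0.12 -0.23 -0.05 -0.06]
[253  92]
```

View pics/w5d.png

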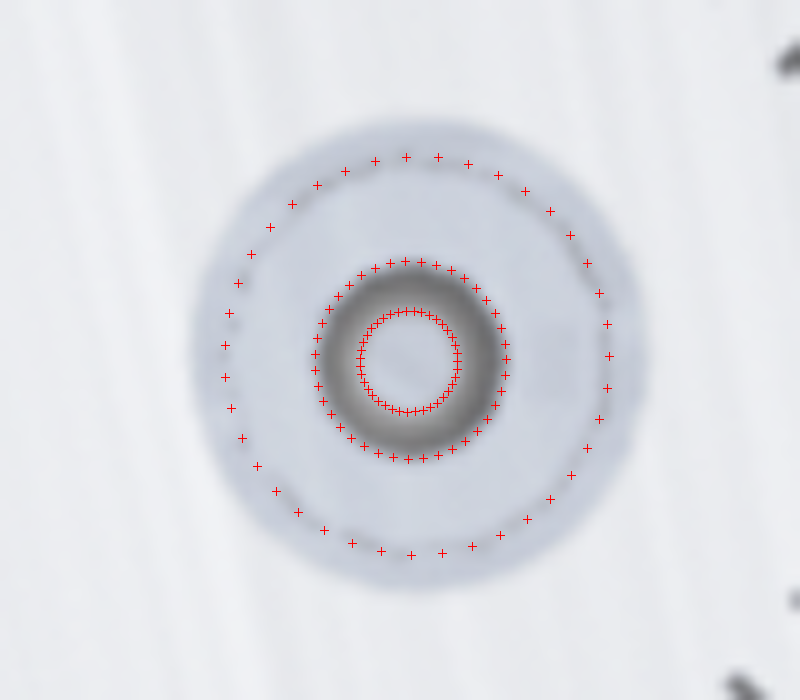

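>>> {"method": "apply_moves", "body": {
  "steps": [
    {"x":0,"y":10,"z":0,"spin":-0.05},
    {"x":0,"y":12,"z":0,"spin":-0.05},
    {"x":0,"y":12,"z":0,"spin":-0.05},
    {"x":0,"y":12,"z":0,"spin":0},
    {"x":0,"y":10,"z":0,"spin":0},
    {"x":0,"y":6,"z":0,"spin":0},
    {"x":0,"y":3,"z":0,"spin":0},
    {"x":0,"y":0,"z":0,"spin":0},
    {"x":0,"y":0,"z":0,"spin":0}
  ]
}}

```text
time_s: 9.75
position: [0.5588, 0.0709, 0.1592]
tcp_rot: [[0.986, -0.024, 0.166], [-0.166, 0.0, 0.986], [-0.024, -1.0, -0.004]]
force: [-0.3, 0.2, -1.4]
opening: 0.474
```

Run:
```python
from h import *
s=st(); print(s['tcp_rot'].round(4))
```

```text
9.75 pos [558.8  70.9 159.2] x-yaw -9.56 F [-0.3  0.2 -1.4] M [-0.03 -0.12 -0.  ] open 41.2 j6 5.5
[[ 9.858e-01 -2.380e-02  1.660e-01]
 [-1.660e-01  4.000e-04  9.861e-01]
 [-2.350e-02 -9.997e-01 -3.600e-03]]
```

>>> {"method": "apply_moves", "body": {
  "steps": [
    {"x":0,"y":3,"z":-8,"spin":0},
    {"x":0,"y":0.5,"z":-10,"spin":0},
    {"x":0,"y":0,"z":-10,"spin":0},
    {"x":0,"y":0,"z":-6,"spin":0},
    {"x":0,"y":0,"z":-2,"spin":0},
    {"x":0,"y":0,"z":0,"spin":0},
    {"x":0,"y":0,"z":0,"spin":0}
  ]
}}

```text
time_s: 10.45
position: [0.5581, 0.0733, 0.1185]
tcp_rot: [[0.986, -0.027, 0.168], [-0.168, 0.0, 0.986], [-0.026, -1.0, -0.004]]
force: [-0.7, 0.4, -1.2]
opening: 0.472
```

Run:
```python
from h import *
s=st()
im=imaging.capture('scene'); cv2.imwrite('pics/s6_raw.png',im[:,:,::-1]); crop(im,220,150,100,75,8,'pics/s6.png')
```

```text
10.45 pos [558.1  73.3 118.5] x-yaw -9.65 F [-0.7  0.4 -1.2] M [ 0.01 -0.1   0.01] open 41.1 j6 5.9
```

View pics/s6.png

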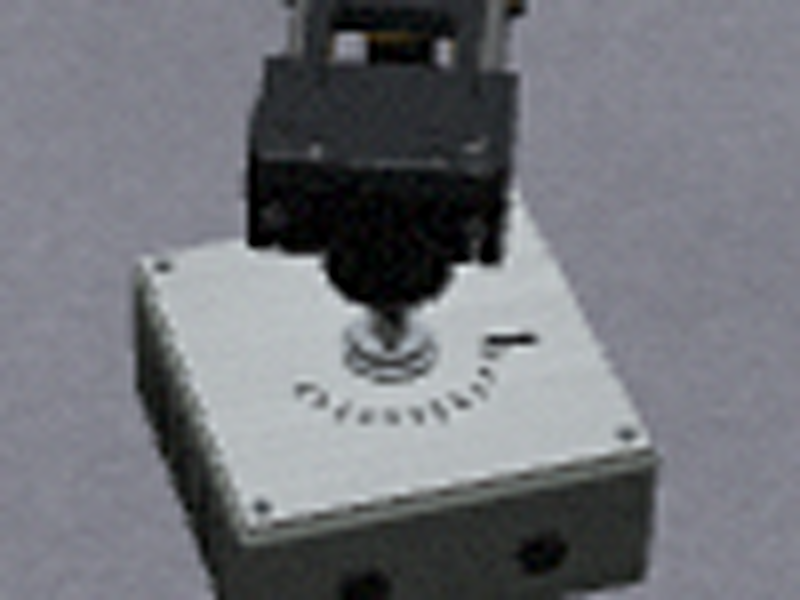

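>>> {"method": "apply_moves", "body": {
  "steps": [
    {"x":0.7,"y":1.1,"z":0,"spin":0},
    {"x":0,"y":0,"z":-2,"spin":0},
    {"x":0,"y":0,"z":-2,"spin":0},
    {"x":0,"y":0,"z":0,"spin":0}
  ]
}}

```text
time_s: 10.9
position: [0.5597, 0.0745, 0.1155]
tcp_rot: [[0.986, -0.024, 0.167], [-0.167, 0.0, 0.986], [-0.023, -1.0, -0.004]]
force: [-0.0, -0.5, -0.3]
opening: 0.477
```

Run:
```python
from h import *
s=st()
```

```text
10.9 pos [559.7  74.5 115.5] x-yaw -9.64 F [-0.  -0.5 -0.3] M [ 0.04 -0.07  0.01] open 41.5 j6 6.0
```

>>> {"method": "apply_moves", "body": {
  "steps": [
    {"x":-0.8,"y":0,"z":-1.5,"spin":0},
    {"x":0,"y":0,"z":-1.5,"spin":0},
    {"x":0,"y":0,"z":-1.5,"spin":0},
    {"x":0,"y":0,"z":0,"spin":0}
  ]
}}

```text
time_s: 11.3
position: [0.5588, 0.0745, 0.1107]
tcp_rot: [[0.986, -0.024, 0.167], [-0.167, 0.0, 0.986], [-0.023, -1.0, -0.004]]
force: [-0.2, -0.4, -0.5]
opening: 0.473
```

Run:
```python
from h import *
s=st()
```

```text
11.3 pos [558.8  74.5 110.7] x-yaw -9.64 F [-0.2 -0.4 -0.5] M [-0.06 -0.08 -0.01] open 41.2 j6 6.0
```

>>> {"method": "apply_moves", "body": {
  "steps": [
    {"x":0,"y":0,"z":-1.5,"spin":0},
    {"x":0,"y":0,"z":-1.5,"spin":0},
    {"x":0,"y":0,"z":-1,"spin":0},
    {"x":0,"y":0,"z":0,"spin":0}
  ]
}}

```text
time_s: 11.7
position: [0.5588, 0.0745, 0.1062]
tcp_rot: [[0.986, -0.024, 0.167], [-0.167, 0.0, 0.986], [-0.023, -1.0, -0.004]]
force: [-0.0, -0.0, -1.6]
opening: 0.474
```

Run:
```python
from h import *
s=st()
```

```text
11.7 pos [558.8  74.5 106.2] x-yaw -9.64 F [-0.  -0.  -1.6] M [-0.03 -0.08 -0.02] open 41.2 j6 6.0
```

>>> {"method": "apply_moves", "body": {
  "steps": [
    {"x":0,"y":0,"z":-1.5,"spin":0},
    {"x":0,"y":0,"z":-1.5,"spin":0},
    {"x":0,"y":0,"z":-1,"spin":0},
    {"x":0,"y":0,"z":0,"spin":0}
  ]
}}

```text
time_s: 12.1
position: [0.5588, 0.0745, 0.1019]
tcp_rot: [[0.986, -0.024, 0.167], [-0.167, 0.0, 0.986], [-0.023, -1.0, -0.004]]
force: [-0.1, 0.3, -0.2]
opening: 0.478
```

Run:
```python
from h import *
s=st()
```

```text
12.1 pos [558.8  74.5 101.9] x-yaw -9.64 F [-0.1  0.3 -0.2] M [-0.03 -0.13 -0.02] open 41.6 j6 6.0
```

>>> {"method": "apply_moves", "body": {
  "steps": [
    {"x":0,"y":0,"z":-1,"spin":0},
    {"x":0,"y":0,"z":-1,"spin":0},
    {"x":0,"y":0,"z":0,"spin":0}
  ]
}}

```text
time_s: 12.4
position: [0.5589, 0.0745, 0.0997]
tcp_rot: [[0.986, -0.024, 0.167], [-0.167, 0.0, 0.986], [-0.023, -1.0, -0.004]]
force: [-1.0, 0.5, -0.4]
opening: 0.477
```

Run:
```python
from h import *
s=st()
```

```text
12.4 pos [558.9  74.5  99.7] x-yaw -9.64 F [-1.   0.5 -0.4] M [-0.03 -0.07 -0.01] open 41.5 j6 6.0
```

>>> {"method": "apply_moves", "body": {
  "steps": [
    {"x":0,"y":0,"z":-1,"spin":0},
    {"x":0,"y":0,"z":-1,"spin":0},
    {"x":0,"y":0,"z":-1,"spin":0},
    {"x":0,"y":0,"z":-1,"spin":0},
    {"x":0,"y":0,"z":0,"spin":0}
  ]
}}

```text
time_s: 12.9
position: [0.5588, 0.0745, 0.0954]
tcp_rot: [[0.986, -0.024, 0.167], [-0.167, 0.0, 0.986], [-0.023, -1.0, -0.004]]
force: [0.3, 0.2, -0.7]
opening: 0.472
```

Run:
```python
from h import *
s=st()
```

```text
12.9 pos [558.8  74.5  95.4] x-yaw -9.64 F [ 0.3  0.2 -0.7] M [ 0.03 -0.1   0.  ] open 41.0 j6 6.0
```

>>> {"method": "apply_moves", "body": {
  "steps": [
    {"x":0,"y":0,"z":-1,"spin":0},
    {"x":0,"y":0,"z":-1,"spin":0},
    {"x":0,"y":0,"z":-0.5,"spin":0},
    {"x":0,"y":0,"z":0,"spin":0}
  ]
}}

```text
time_s: 13.3
position: [0.5588, 0.0745, 0.0926]
tcp_rot: [[0.986, -0.024, 0.167], [-0.167, 0.0, 0.986], [-0.024, -1.0, -0.004]]
force: [0.1, 0.4, -1.3]
opening: 0.477
```

Run:
```python
from h import *
s=st()
```

```text
13.3 pos [558.8  74.5  92.6] x-yaw -9.64 F [ 0.1  0.4 -1.3] M [-0.04 -0.08  0.01] open 41.5 j6 6.0
```

>>> {"method": "apply_moves", "body": {
  "steps": [
    {"x":0,"y":0,"z":-0.7,"spin":0},
    {"x":0,"y":0,"z":-0.7,"spin":0},
    {"x":0,"y":0,"z":0,"spin":0}
  ]
}}

```text
time_s: 13.6
position: [0.5589, 0.0745, 0.0917]
tcp_rot: [[0.986, -0.024, 0.167], [-0.167, -0.0, 0.986], [-0.023, -1.0, -0.004]]
force: [0.1, 1.5, 2.1]
opening: 0.478
```

Run:
```python
from h import *
s=st()
im=imaging.capture('scene'); cv2.imwrite('pics/s7_raw.png',im[:,:,::-1]); crop(im,220,150,100,75,8,'pics/s7.png')
```

```text
13.6 pos [558.9  74.5  91.7] x-yaw -9.64 F [0.1 1.5 2.1] M [-0.04  0.02 -0.  ] open 41.6 j6 6.0
```

View pics/s7.png

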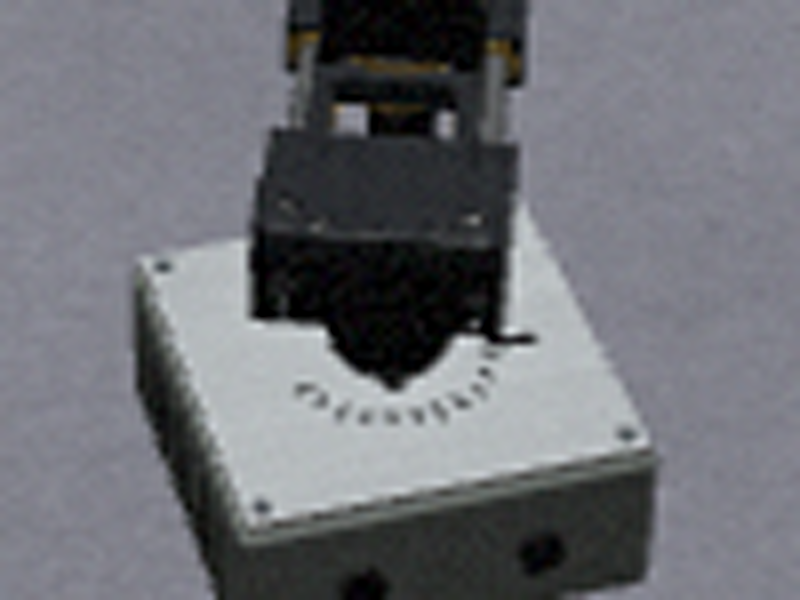

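>>> {"method": "apply_moves", "body": {
  "steps": [
    {"x":0,"y":0,"z":0.3,"spin":0.06},
    {"x":0,"y":0,"z":0,"spin":0.08},
    {"x":0,"y":0,"z":0,"spin":0.08},
    {"x":0,"y":0,"z":0,"spin":0.08},
    {"x":0,"y":0,"z":0,"spin":0.08}
  ]
}}

```text
time_s: 14.15
position: [0.5587, 0.0734, 0.0921]
tcp_rot: [[0.975, -0.022, -0.223], [0.223, -0.01, 0.975], [-0.023, -1.0, -0.005]]
force: [0.6, 0.9, 0.7]
opening: 0.476
```

Run:
```python
from h import *
s=st()
```

```text
14.15 pos [558.7  73.4  92.1] x-yaw 12.9 F [0.6 0.9 0.7] M [ 0.08 -0.13 -0.2 ] open 41.4 j6 -15.8
```

>>> {"method": "apply_moves", "body": {
  "steps": [
    {"x":0,"y":0.6,"z":0,"spin":0.08},
    {"x":0,"y":0.2,"z":0,"spin":0.08},
    {"x":0,"y":0.2,"z":0,"spin":0.08},
    {"x":0,"y":0.1,"z":0,"spin":0.08},
    {"x":0,"y":0.1,"z":0,"spin":0.08}
  ]
}}

```text
time_s: 14.65
position: [0.559, 0.0739, 0.0921]
tcp_rot: [[0.803, -0.015, -0.596], [0.596, -0.019, 0.803], [-0.023, -1.0, -0.006]]
force: [0.4, -0.6, 0.7]
opening: 0.478
```

Run:
```python
from h import *
s=st()
```

```text
14.65 pos [559.   73.9  92.1] x-yaw 36.58 F [ 0.4 -0.6  0.7] M [-0.05 -0.12 -0.2 ] open 41.6 j6 -38.8
```

>>> {"method": "apply_moves", "body": {
  "steps": [
    {"x":0,"y":0.4,"z":0,"spin":0.08},
    {"x":0,"y":0.1,"z":0,"spin":0.08},
    {"x":0,"y":0.1,"z":0,"spin":0.08},
    {"x":0,"y":0.1,"z":0,"spin":0.08},
    {"x":0,"y":0.1,"z":0,"spin":0.08},
    {"x":0,"y":0.1,"z":0,"spin":0.06}
  ]
}}

```text
time_s: 15.25
position: [0.5591, 0.0744, 0.0921]
tcp_rot: [[0.442, -0.004, -0.897], [0.897, -0.023, 0.442], [-0.022, -1.0, -0.006]]
force: [-0.2, 0.4, 0.3]
opening: 0.475
```

Run:
```python
from h import *
s=st()
```

```text
15.25 pos [559.1  74.4  92.1] x-yaw 63.78 F [-0.2  0.4  0.3] M [ 0.02 -0.14 -0.15] open 41.3 j6 -65.6
```

>>> {"method": "apply_moves", "body": {
  "steps": [
    {"x":0,"y":0.1,"z":0,"spin":0.06},
    {"x":0,"y":0,"z":0,"spin":0.06},
    {"x":0,"y":0,"z":0,"spin":0.06},
    {"x":0,"y":0,"z":0,"spin":0.05}
  ]
}}

```text
time_s: 15.65
position: [0.5591, 0.0747, 0.0921]
tcp_rot: [[0.219, 0.002, -0.976], [0.975, -0.022, 0.219], [-0.021, -1.0, -0.006]]
force: [-0.6, -0.3, 0.0]
opening: 0.474
```

Run:
```python
from h import *
s=st()
im=imaging.capture('scene'); cv2.imwrite('pics/s8_raw.png',im[:,:,::-1]); crop(im,220,150,100,75,8,'pics/s8.png')
```

```text
15.65 pos [559.1  74.7  92.1] x-yaw 77.32 F [-0.6 -0.3  0. ] M [ 0.06 -0.13 -0.21] open 41.2 j6 -79.2
```

View pics/s8.png

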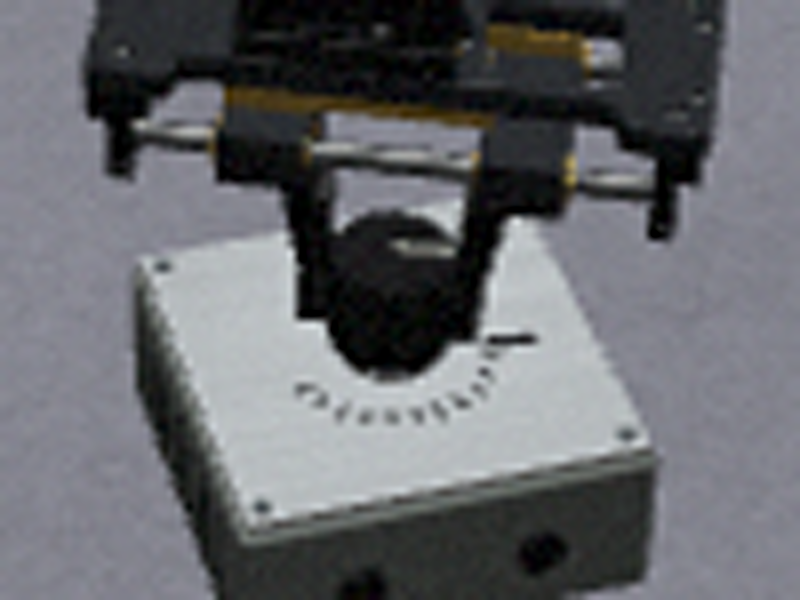

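>>> {"method": "apply_moves", "body": {
  "steps": [
    {"x":0,"y":-0.1,"z":0,"spin":0.05},
    {"x":0,"y":0,"z":0,"spin":0.05}
  ]
}}

```text
time_s: 15.9
position: [0.5591, 0.0747, 0.0921]
tcp_rot: [[0.12, 0.004, -0.993], [0.993, -0.021, 0.12], [-0.02, -1.0, -0.006]]
force: [0.8, -0.6, -0.0]
opening: 0.471
```

Run:
```python
from h import *
s=st()
im=imaging.capture('scene'); cv2.imwrite('pics/s9_raw.png',im[:,:,::-1]); crop(im,245,165,50,37,16,'pics/s9.png')
```

```text
15.9 pos [559.1  74.7  92.1] x-yaw 83.12 F [ 0.8 -0.6 -0. ] M [ 0.03 -0.09 -0.2 ] open 41.0 j6 -85.1
```

View pics/s9.png

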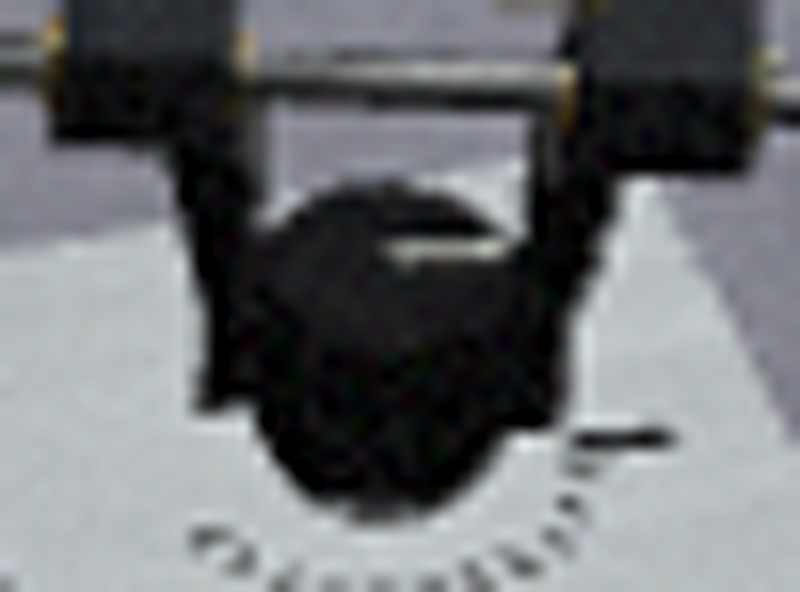

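Run:
```python
from h import *
p=imaging.camera_params('scene')
def w(c,z): return ray(p,(245+c[0]/16-.5,165+c[1]/16-.5),z)
def ang(a,b): d=b-a; return np.degrees(np.arctan2(d[1],d[0])), np.hypot(*d[:2])
print('line',ang(w((400,253),.109),w((505,246),.109)))
print('mark',ang(w((580,442),.065),w((668,437),.065)), w((580,442),.065))
```

```text
line (np.float64(91.96725646128006), np.float64(0.016953090599656575))
mark (np.float64(90.90921395152692), np.float64(0.014590198472177938)) [0.55554333 0.10871903 0.065     ]
```

>>> {"method": "apply_moves", "body": {
  "steps": [
    {"x":0,"y":0,"z":0,"spin":0},
    {"x":0,"y":0,"z":0,"spin":0},
    {"x":0,"y":0,"z":0,"spin":0},
    {"x":0,"y":0,"z":0,"spin":0},
    {"x":0,"y":0,"z":0,"spin":0}
  ],
  "grip": 64
}}

```text
time_s: 16.45
position: [0.5596, 0.0746, 0.092]
tcp_rot: [[0.122, 0.005, -0.993], [0.992, -0.021, 0.122], [-0.02, -1.0, -0.007]]
force: [0.2, -0.5, -0.4]
opening: 0.726
```

>>> {"method": "apply_moves", "body": {
  "steps": [
    {"x":0,"y":0,"z":6,"spin":0},
    {"x":0,"y":0,"z":10,"spin":0},
    {"x":0,"y":0,"z":15,"spin":0},
    {"x":0,"y":0,"z":20,"spin":0},
    {"x":0,"y":0,"z":20,"spin":0},
    {"x":0,"y":0,"z":20,"spin":0},
    {"x":0,"y":0,"z":15,"spin":0},
    {"x":0,"y":0,"z":0,"spin":0},
    {"x":0,"y":0,"z":0,"spin":0},
    {"x":0,"y":0,"z":0,"spin":0}
  ]
}}

```text
time_s: 17.45
position: [0.5592, 0.0747, 0.2074]
tcp_rot: [[0.122, 0.009, -0.992], [0.992, -0.021, 0.122], [-0.02, -1.0, -0.011]]
force: [0.1, -0.3, -1.0]
opening: 0.737
```

Run:
```python
from h import *
import pickle
s=st()
p=imaging.camera_params('wrist'); im=imaging.capture('wrist'); cv2.imwrite('pics/w10_raw.png',im[:,:,::-1]); pickle.dump(p,open('p10.pkl','wb')); crop(im,0,0,512,384,1.5,'pics/w10.png')
im=imaging.capture('scene'); cv2.imwrite('pics/s10_raw.png',im[:,:,::-1]); crop(im,235,160,70,52,11,'pics/s10.png')
```

```text
17.45 pos [559.2  74.7 207.4] x-yaw 82.97 F [ 0.1 -0.3 -1. ] M [ 0.16 -0.14  0.01] open 64.1 j6 -85.4
```

View pics/w10.png

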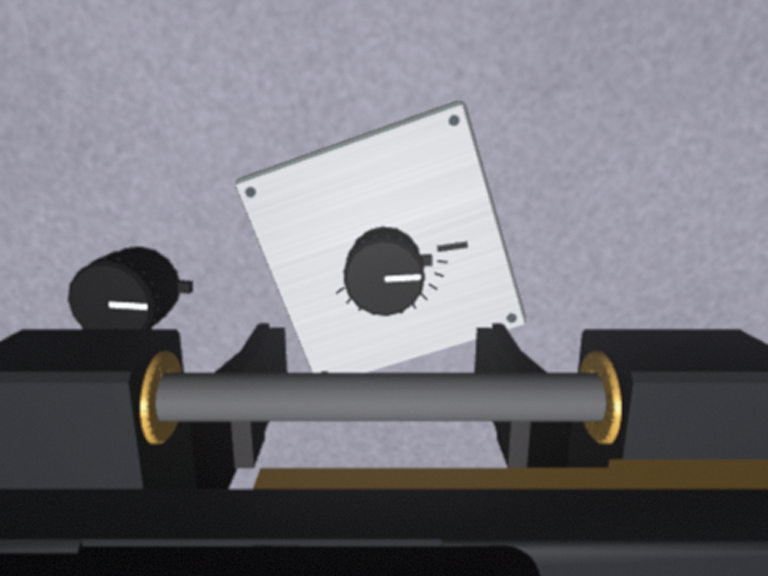

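View pics/s10.png

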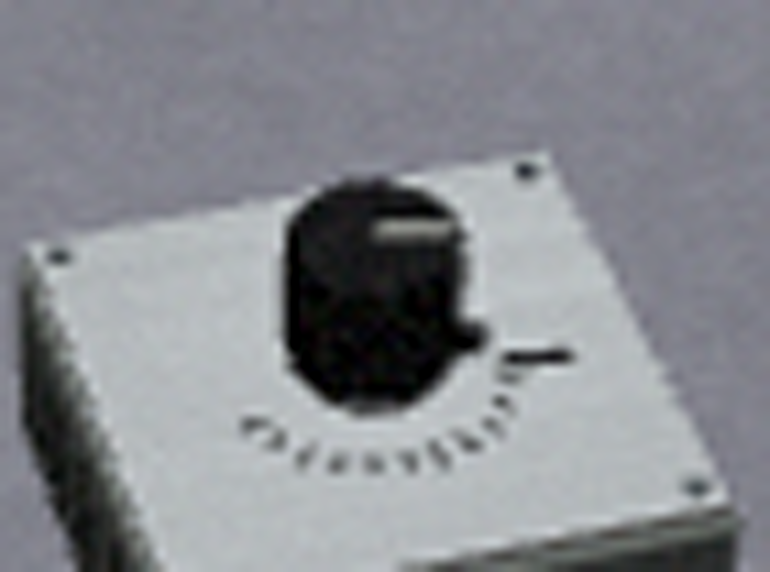

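Run:
```python
from h import *
import pickle
p=pickle.load(open('p10.pkl','rb'))
im=cv2.imread('pics/w10_raw.png')[:,:,::-1]
P=lambda c,z: ray(p,(c[0]/1.5-.5,c[1]/1.5-.5),z)
def ang(a,b): d=b-a; return np.degrees(np.arctan2(d[1],d[0])).round(1), np.hypot(*d[:2]).round(4)
print('line',ang(P((385,279),.109),P((421,277.5),.109)))
print('mark',ang(P((438,248),.065),P((467,244),.065)))
print('mark inner',P((437,248),.065),'nose end',P((433,260),.0755),'top centre',P((384,275),.109))
# overlay: knob home model at (x,y), pointer angle a; zero mark at 27mm
x,y=.5585,.0746
pts=[proj(p,np.array([x+.021*np.cos(t),y+.021*np.sin(t),z])) for z in(.073,.109) for t in np.linspace(0,6.28,40)]
for a,z,r in((91.7,.065,.027),(91.7,.0755,.027)):
    a=np.radians(a); pts.append(proj(p,np.array([x+r*np.cos(a),y+r*np.sin(a),z])))
crop(im,215,135,110,85,7,'pics/w10c.png',pts)
```

```text
line (np.float64(85.7), np.float64(0.0183))
mark (np.float64(91.2), np.float64(0.017))
mark inner [0.55660262 0.1053588  0.065     ] nose end [0.56084508 0.10179376 0.0755    ] top centre [0.55711461 0.07465134 0.109     ]
```

View pics/w10c.png

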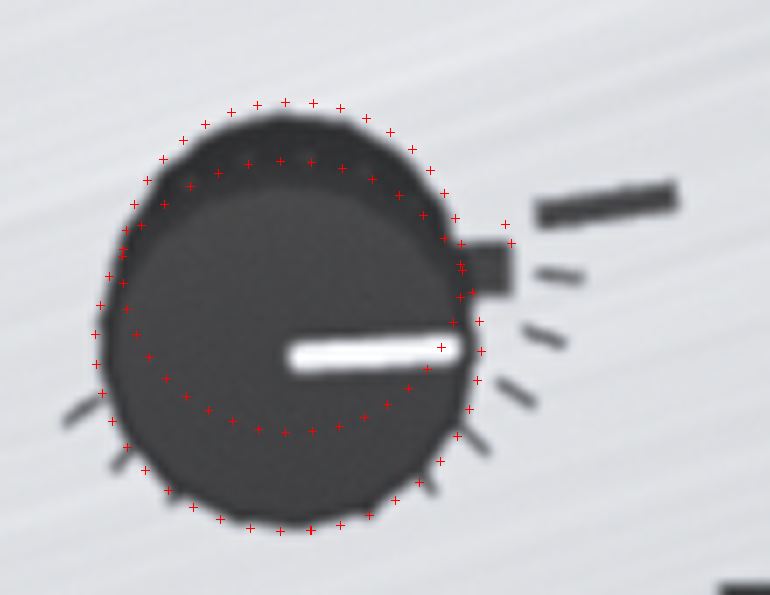

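>>> {"method": "apply_moves", "body": {
  "steps": [
    {"x":0,"y":0,"z":-15,"spin":0},
    {"x":0,"y":0,"z":-20,"spin":0},
    {"x":0,"y":0,"z":-20,"spin":0},
    {"x":0,"y":0,"z":-20,"spin":0},
    {"x":0,"y":0,"z":-12,"spin":0},
    {"x":0,"y":0,"z":-5,"spin":0},
    {"x":0,"y":0,"z":0,"spin":0}
  ]
}}

```text
time_s: 18.25
position: [0.5569, 0.0747, 0.1075]
tcp_rot: [[0.122, 0.001, -0.992], [0.992, -0.021, 0.122], [-0.021, -1.0, -0.003]]
force: [-0.1, -0.4, 0.2]
opening: 0.733
```

Run:
```python
from h import *
s=st()
```

```text
18.25 pos [556.9  74.7 107.5] x-yaw 82.97 F [-0.1 -0.4  0.2] M [ 0.07 -0.18  0.01] open 63.8 j6 -85.0
```

>>> {"method": "apply_moves", "body": {
  "steps": [
    {"x":1.8,"y":0,"z":-5,"spin":0},
    {"x":0,"y":0,"z":-5,"spin":0},
    {"x":0,"y":0,"z":-3,"spin":0},
    {"x":0,"y":0,"z":0,"spin":0}
  ]
}}

```text
time_s: 18.65
position: [0.5606, 0.0747, 0.0954]
tcp_rot: [[0.122, 0.005, -0.992], [0.992, -0.021, 0.122], [-0.02, -1.0, -0.007]]
force: [-0.3, 0.1, -0.5]
opening: 0.734
```

Run:
```python
from h import *
s=st()
```

```text
18.65 pos [560.6  74.7  95.4] x-yaw 82.97 F [-0.3  0.1 -0.5] M [ 0.11 -0.17 -0.05] open 63.9 j6 -84.9
```

>>> {"method": "apply_moves", "body": {
  "steps": [
    {"x":0,"y":0,"z":0,"spin":0},
    {"x":0,"y":0,"z":0,"spin":0},
    {"x":0,"y":0,"z":0,"spin":0},
    {"x":0,"y":0,"z":0,"spin":0},
    {"x":0,"y":0,"z":0,"spin":0}
  ],
  "grip": 36
}}

```text
time_s: 19.15
position: [0.5612, 0.0745, 0.0967]
tcp_rot: [[0.122, 0.007, -0.992], [0.992, -0.022, 0.122], [-0.021, -1.0, -0.01]]
force: [0.8, -0.7, -0.7]
opening: 0.475
```

Run:
```python
from h import *
s=st()
```

```text
19.15 pos [561.2  74.5  96.7] x-yaw 82.98 F [ 0.8 -0.7 -0.7] M [ 0.17 -0.04 -0.  ] open 41.3 j6 -84.9
```

>>> {"method": "apply_moves", "body": {
  "steps": [
    {"x":0,"y":0,"z":0,"spin":0.05},
    {"x":0,"y":0,"z":0,"spin":0.05},
    {"x":0,"y":0,"z":0,"spin":0.05}
  ]
}}

```text
time_s: 19.45
position: [0.5612, 0.0749, 0.0967]
tcp_rot: [[-0.03, 0.01, -0.999], [0.999, -0.019, -0.031], [-0.019, -1.0, -0.01]]
force: [-0.3, -0.5, -0.1]
opening: 0.472
```

Run:
```python
from h import *
s=st()
```

```text
19.45 pos [561.2  74.9  96.7] x-yaw 91.74 F [-0.3 -0.5 -0.1] M [ 0.16 -0.15 -0.16] open 41.1 j6 -93.9
```

>>> {"method": "apply_moves", "body": {
  "steps": [
    {"x":0,"y":0,"z":0,"spin":0},
    {"x":0,"y":0,"z":0,"spin":0},
    {"x":0,"y":0,"z":0,"spin":0},
    {"x":0,"y":0,"z":0,"spin":0},
    {"x":0,"y":0,"z":0,"spin":0}
  ],
  "grip": 64
}}

```text
time_s: 19.95
position: [0.5613, 0.0749, 0.0967]
tcp_rot: [[-0.028, 0.011, -1.0], [0.999, -0.019, -0.028], [-0.019, -1.0, -0.01]]
force: [-0.2, 1.0, 0.0]
opening: 0.726
```

>>> {"method": "apply_moves", "body": {
  "steps": [
    {"x":0,"y":0,"z":6,"spin":0},
    {"x":0,"y":0,"z":10,"spin":0},
    {"x":0,"y":0,"z":15,"spin":0},
    {"x":0,"y":0,"z":20,"spin":0},
    {"x":0,"y":0,"z":20,"spin":0},
    {"x":0,"y":0,"z":20,"spin":0},
    {"x":0,"y":0,"z":15,"spin":0},
    {"x":0,"y":0,"z":0,"spin":0},
    {"x":0,"y":0,"z":0,"spin":0},
    {"x":0,"y":0,"z":0,"spin":0}
  ]
}}

```text
time_s: 20.95
position: [0.5609, 0.0751, 0.2121]
tcp_rot: [[-0.028, 0.014, -1.0], [0.999, -0.019, -0.028], [-0.02, -1.0, -0.014]]
force: [0.7, 0.3, -0.6]
opening: 0.736
```

Run:
```python
from h import *
import pickle
s=st()
p=imaging.camera_params('wrist'); im=imaging.capture('wrist'); cv2.imwrite('pics/w11_raw.png',im[:,:,::-1]); pickle.dump(p,open('p11.pkl','wb'))
x,y=.5585,.0746
pts=[proj(p,np.array([x+.021*np.cos(t),y+.021*np.sin(t),z])) for z in(.073,.109) for t in np.linspace(0,6.28,40)]
c=proj(p,np.array([x,y,.08])).astype(int); print(c)
crop(im,c[0]-45,c[1]-45,110,85,7,'pics/w11c.png',pts)
im=imaging.capture('scene'); cv2.imwrite('pics/s11_raw.png',im[:,:,::-1]); crop(im,235,160,70,52,11,'pics/s11.png')
im=imaging.capture('top'); cv2.imwrite('pics/t11_raw.png',im[:,:,::-1]); cv2.imwrite('pics/t11.png',im[:,:,::-1])
```

```text
20.95 pos [560.9  75.1 212.1] x-yaw 91.58 F [ 0.7  0.3 -0.6] M [ 0.09 -0.09 -0.03] open 64.0 j6 -94.1
[256 171]
```

View pics/w11c.png

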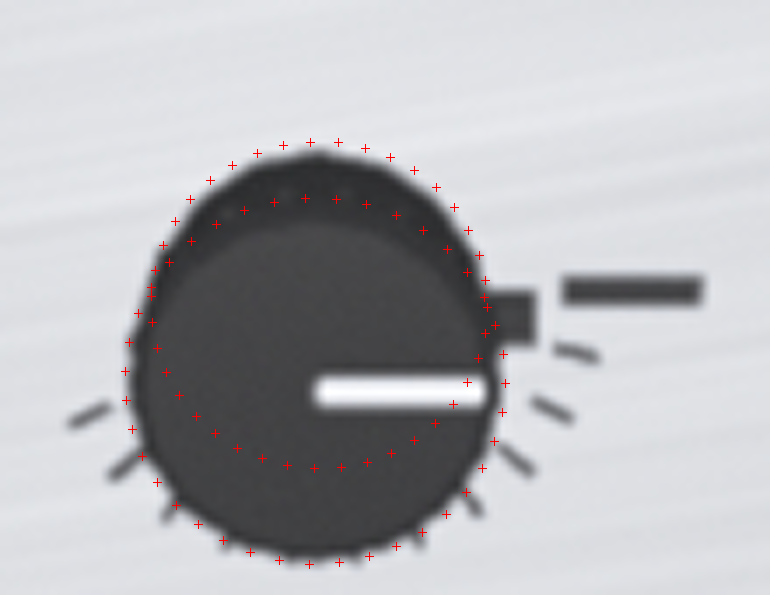

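View pics/s11.png

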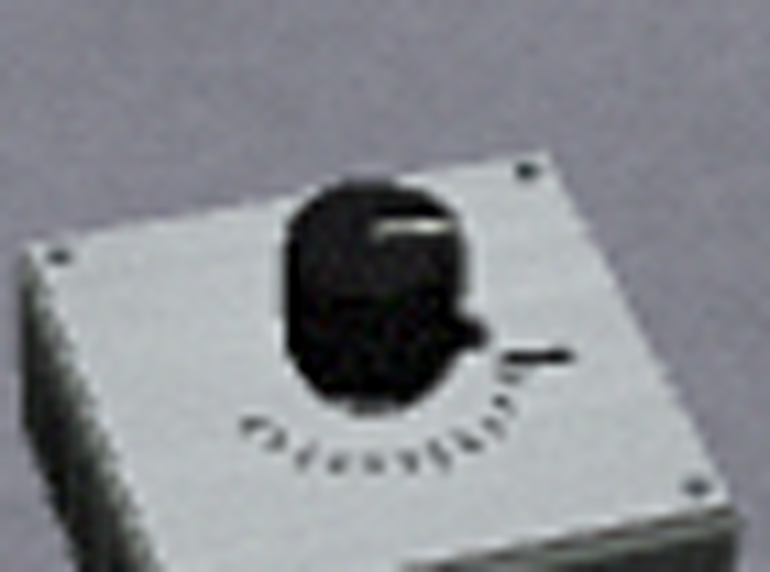

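View pics/t11.png

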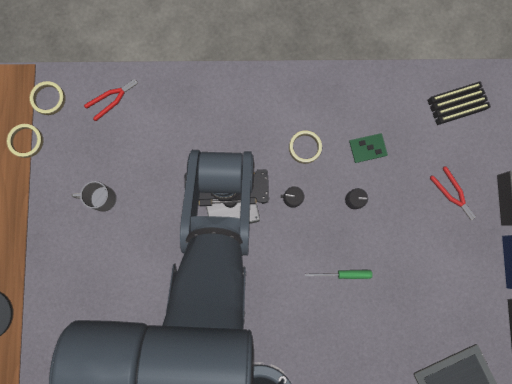

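Run:
```python
from h import *
import pickle
def ang(a,b): d=b-a; return np.degrees(np.arctan2(d[1],d[0])).round(1)
p=pickle.load(open('p11.pkl','rb'))
P=lambda c,z: ray(p,(211+c[0]/7-.5,126+c[1]/7-.5),z)
for z in (.106,.109,.112): print('line',ang(P((325,392),z),P((480,391),z)))
print('mark',ang(P((563,291),.065),P((703,290),.065)))
ne=P((535,318),.078); print('nose end top edge mid',ne,'axis->nose',ang(np.array([.5585,.0746,0]),ne),'mark inner',P((563,291),.065), ang(np.array([.5585,.0746,0]),P((563,291),.065)))
# height from scene: top-line vs wrist; triangulate line outer/inner ends
ps=imaging.camera_params('scene')
def rayd(p,uv):
    f=K(p);R=np.array(p['R']);return -R.T@p['t'],R.T@np.array([(uv[0]-p['cx'])/f,(uv[1]-p['cy'])/f,1.])
for a,b in (((318,392),(374,231)),((486,391),(456,223))):
    c1,d1=rayd(p,(211+a[0]/7-.5,126+a[1]/7-.5)); c2,d2=rayd(ps,(235+b[0]/11-.5,160+b[1]/11-.5))
    s=np.linalg.lstsq(np.c_[d1,-d2],c2-c1,rcond=None)[0]; print('tri',c1+s[0]*d1,c2+s[1]*d2)
# panel screw near for scene/wrist bias: mark ends
for a,b in (((563,291),(506,357)),((703,290),(573,354))):
    c1,d1=rayd(p,(211+a[0]/7-.5,126+a[1]/7-.5)); c2,d2=rayd(ps,(235+b[0]/11-.5,160+b[1]/11-.5))
    s=np.linalg.lstsq(np.c_[d1,-d2],c2-c1,rcond=None)[0]; print('mark tri',c1+s[0]*d1,c2+s[1]*d2)
```

```text
line 92.2
line 92.2
line 92.2
mark 92.2
nose end top edge mid [0.55766483 0.10113333 0.078     ] axis->nose 91.8 mark inner [0.55716356 0.10563499 0.065     ] 92.5
tri [0.55908248 0.07495211 0.10978425] [0.55907345 0.07486344 0.10978223]
tri [0.55821742 0.09341233 0.11036782] [0.55826363 0.09407251 0.11042457]
mark tri [0.55679095 0.10547801 0.06661466] [0.55692837 0.10781191 0.06687328]
mark tri [0.55622556 0.1232825  0.06611691] [0.55624787 0.12402538 0.06623823]
```

Run:
```python
from h import *
print(job.hand_in())
```

```text
the job is handed in; nothing more can be done
None
```

The knob is back on the spindle, fully home, with its pointer at the zero mark. I handed the job in at about 21 s, and no verdict was given.

**What I did:**
- I picked the smallest of the three knobs, the middle one. I squeezed it from two directions to centre it, then lifted it.
- I found the key with the wrist camera, at about −1° in the world frame, and pre-turned the knob to match. It slid down with no search needed and met the collar at about 3 N, at the expected height, so the spring was barely pressed.
- I turned it about 93° anticlockwise. After I let go, the pointer had settled about 5.5° short of the mark, so I gripped it again and turned it a further 9°, then released it and raised the gripper clear.

**Last checks:**
- **Angle:** the knob's line and the zero mark both read 92.2° in the wrist picture.
- **Height:** triangulated knob top is about 109 mm, once corrected for the roughly 1.3 mm error seen on the panel mark. That is what fully home should give.
- **Bystanders:** tape, mug, driver and board show no shift in the top picture, by eye.

**What disagreed:**
- The mark's inner end measured about 31 mm from the axis, not 27 mm.
- The scene camera showed the pointer already on the mark before the first release. The wrist camera afterwards showed it 5.5° short, most likely from slip or spring-back as I let go.
- I never felt the shaft reach its zero stop, so the zero position rests on the pictures alone.
- The tool was tilted about 1.4° while pushing the knob on.

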